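# Press the slide frame's studs crosswise

## Robot

A 6-joint arm with a two-finger parallel gripper is mounted at the origin on the work surface. World frame = base frame: x ahead of the robot, y to its left, z up, the work surface at z = 0. Lengths are in mm, angles in rad, forces in N, time in s.
With the tool pointing down it reaches from about 325 to 850 mm from the base axis. Payload 4.4 kg.
Tool frame: the origin (TCP) lies midway between the tips of the shut fingers; the grasp point (between the pads) lies 19 mm behind it (bot.grip_point_offset is the distance from the TCP to the grasp point, in mm); z points along the fingers, y is the line along which they close (so a half turn about z gives the same grasp; the last joint's range is limited). The gripper opens to 94 mm and grips with 3 to 60 N. Pads are 16 mm wide; open, the fingers measure 119 mm over their backs; the gripper's body (75 mm by 177 mm) begins 78 mm behind the grasp point.
Start: joints at [-1.409, 0.207, 1.542, -0, 1.393, -0.15], TCP at [176.382, -547.281, 205.447] pointing down, gripper open.
Joint ranges: [-2.73, 2.73], [-0.86, 2.22], [0.23, 2.46], [-1.11, 4.25], [0.08, 2.63], [-2.82, 2.82]. Speed limits (rad/s): [2.79, 2.79, 3.14, 3.14, 3.14, 3.14].

## Interface

Orientations are given as a rotation vector (axis times angle).
In Python, from cell import get_obs, imaging, job, bot gives the robot as it stands.
- The arm moves only by the tool jog_arm, never from a script. Its argument "deltas" is a list of rows, each a list of 4 numbers: the shift along the tool's x, y, z in cm, then the turn about the tool's z in rad. A call has 1 to 12 rows; each row shifts and turns the commanded pose from where the row before left it, along the tool's axes as they then stand; what a row does not reach is not made up. A row lasts 1/12 s, in which the tool goes at most 41.7 mm and 7.16 degrees, less where a joint would pass 70% of its speed; a pose out of reach is approached as far as the arm can. A call is refused whole if a number of a shift passes 4.17 or a number of a turn 0.125, either way. A call with a gripper value outside its range is refused whole. "jaw" is the opening, from 0 (shut) to 1 (fully open), set as the call begins (left out, the last holds). The fingers move at their own pace and stop on an object; "grip_force" is the grip in N (left out, the last holds). Time passes only in rows, so rows that do not move let the fingers close. It gives the time, the measured TCP pose, the force, the opening and the grip force at its end, in the units of the state.
- get_obs(): the state, without advancing time (a new reading comes with each control period).
- imaging.read_camera(name): name is "scene" or "side" or "wrist"; returns a dict with "color" (480x640x3 uint8, blue, green, red), "camera_matrix" (3x3 intrinsics, pixels), "rvec" (rotation vector, rad) and "tvec" (3), from world to camera coordinates, as OpenCV has them. Camera axes: x right, y down, z forward; pixel columns grow to the right and rows downward; lengths in mm; the calibration is good to about 2 mm. The wrist camera is an equidistant fisheye: a pixel r from the principal point sees the ray r / f radians off the axis. A picture is of the moment at which its call begins. There is no depth.
- job.job_done(): hands the job in; it is judged then, once.
The state is a dict: "time_s": time; "joint_positions": joint angles; "joint_vel": joint speeds; "tau": joint torques, N m; "tool_pos": TCP position; "eef_rot": TCP orientation; "ft_force": force on the tool from outside, world axes, zero at the start; "moment": the same for the moment, N m; "gripper_width": opening from 0.0 (shut) to 1.0 (fully open); "gripper_force": force on a finger pad.
Only numpy, scipy, OpenCV 4.12 (cv2) and the standard library are available. Lean on these libraries where they do the work, as an engineer would, in place of code of your own. Each camera call takes 0.05 s, during which the arm holds its last target. There are 200 camera calls.

## Task

Bed the glass evenly in the beech slide frame by pressing its four brass corner studs down with a fingertip, crosswise: first the stud at the chipped corner, then the one diagonally opposite, then the one at the other end of the chipped corner's short side, and last the remaining one. Press each lightly, down to its stop or nearly so without forcing it, and leave it down. Pick nothing up, and leave the frame and everything around it where it lies.

Things in the scene. Friction and masses are not known exactly. Their poses are not given: they have to be found in the camera images.
- frame: Loose beech slide frame flat on the bench, 220 x 140 x 24 mm, 0.9 kg, glass window 140 x 60 mm (glass 16 mm above the bench), a brass stud at each corner. Origin: centre of underside; x along the 220 mm side, y along the 140 mm side, z up. The +x +y corner is chipped: 25 mm of each edge broken off, leaving a slanting face. It may lie turned any way.
- stud_chipped_top (a point): Centre of the flat top of the round brass stud (20 mm wide) at the chipped corner (+86, +46 mm in the frame's axes); it moves with the stud. With the stud fully up it is 42 mm above the bench, 18 mm above the frame's wood. A brass collar 28 mm wide and 2 mm high lies round its foot.
- stud_chipped (a joint): How far the stud at the chipped corner is pushed down, in m: 0 fully up, 0.010 at its stop. Starts between 0 and 0.002. Friction holds it: 3 to 4 N moves it and it stays where left. Its cap is sprung on it (2.5 N/mm, up to 6 mm): it gives 1.5 mm before the stud moves, and softens the stop. Counts as down beyond 0.006; up to 20 N is gentle.
- stud_diagonal_top (a point): Centre of the flat top of the round brass stud (20 mm wide) at the corner diagonally across from the chip (-86, -46 mm); it moves with the stud. With the stud fully up it is 42 mm above the bench, 18 mm above the frame's wood. A brass collar 28 mm wide and 2 mm high lies round its foot.
- stud_diagonal (a joint): How far the stud at the corner diagonally across from the chip is pushed down, in m: 0 fully up, 0.010 at its stop. Starts between 0 and 0.002. Friction holds it: 3 to 4 N moves it and it stays where left. Its cap is sprung on it (2.5 N/mm, up to 6 mm): it gives 1.5 mm before the stud moves, and softens the stop. Counts as down beyond 0.006; up to 20 N is gentle.
- stud_short_top (a point): Centre of the flat top of the round brass stud (20 mm wide) at the other end of the chipped corner's short side (+86, -46 mm); it moves with the stud. With the stud fully up it is 42 mm above the bench, 18 mm above the frame's wood. A brass collar 28 mm wide and 2 mm high lies round its foot.
- stud_short (a joint): How far the stud at the other end of the chipped corner's short side is pushed down, in m: 0 fully up, 0.010 at its stop. Starts between 0 and 0.002. Friction holds it: 3 to 4 N moves it and it stays where left. Its cap is sprung on it (2.5 N/mm, up to 6 mm): it gives 1.5 mm before the stud moves, and softens the stop. Counts as down beyond 0.006; up to 20 N is gentle.
- stud_last_top (a point): Centre of the flat top of the round brass stud (20 mm wide) at the remaining corner, the other end of the chipped corner's long side (-86, +46 mm); it moves with the stud. With the stud fully up it is 42 mm above the bench, 18 mm above the frame's wood. A brass collar 28 mm wide and 2 mm high lies round its foot.
- stud_last (a joint): How far the stud at the remaining corner, the other end of the chipped corner's long side is pushed down, in m: 0 fully up, 0.010 at its stop. Starts between 0 and 0.002. Friction holds it: 3 to 4 N moves it and it stays where left. Its cap is sprung on it (2.5 N/mm, up to 6 mm): it gives 1.5 mm before the stud moves, and softens the stop. Counts as down beyond 0.006; up to 20 N is gentle.
- focus_knob: Steel focusing knob, loose, 32 mm wide and 28 mm high, standing on the wood of the frame's unchipped long side (y = -50 mm) about midway between two studs; its top is 52 mm above the bench. Leave alone. Origin: centre of underside.
- lens_flange: Brass ring, loose, 76 mm outside, 48 mm hole, 12 mm high, flat on the bench beside the frame's chipped long side. Leave alone. Origin: centre of underside.
- filter_a: Blue glass plate 70 x 70 x 6 mm, loose, flat on the bench beside the frame's other long side. Leave alone. Origin: centre of underside.
- filter_b: Second blue glass plate of the same size, on the bench well to the robot's right. Leave alone. Origin: centre of underside.
- lens_tube: Brass lens tube standing upright, 60 mm wide, 80 mm high, to the far right. Leave alone. Origin: centre of underside.
- dust_brush: Dusting brush lying on the bench to the robot's left. Leave alone. Origin: underside below its middle.

How it is judged (in metres and radians):
On the way, in this order (a step that is already met when the one before it is completed fails the run):
1. the stud at the chipped corner is pressed down (value of joint stud_chipped above 0.006 m and value of joint each of stud_diagonal, stud_short, stud_last below 0.004 m), for 0.1 s.
2. the stud at the corner diagonally across from the chip is pressed down (value of joint each of stud_chipped, stud_diagonal above 0.006 m and value of joint each of stud_short, stud_last below 0.004 m), for 0.1 s.
3. the stud at the other end of the chipped corner's short side is pressed down (value of joint each of stud_chipped, stud_diagonal, stud_short above 0.006 m and value of joint stud_last below 0.004 m), for 0.1 s.
4. the stud at the remaining corner is pressed down (value of joint each of stud_chipped, stud_diagonal, stud_short, stud_last above 0.006 m), for 0.1 s.
At the end, for the whole second after the job is handed in: All four studs stand more than 6 mm down (of 10 mm), and the frame, lying flat and at rest, and all six bystanders are within 15 mm of where they began (all of step 4 and distance of each of focus_knob, lens_flange, filter_a, filter_b, lens_tube, dust_brush, frame from where it was at the start of the episode below 0.015 m and angle between frame's own z axis and vertical below 0.05 rad and linear speed of frame below 0.02 m/s); the robot touches nothing.
It fails at once if a stud is pressed before its turn ((value of joint stud_diagonal above 0.004 m and value of joint stud_chipped below 0.006 m) or (value of joint stud_short above 0.004 m and value of joint stud_diagonal below 0.006 m) or (value of joint stud_last above 0.004 m and value of joint stud_short below 0.006 m)).
It fails at once if a stud or the frame is pressed harder than 20 N (contact force between frame and the fingers above 20 N).
It fails at once if the frame is shoved more than 15 mm, tipped or lifted (distance of frame from where it was at the start of the episode above 0.015 m or height (world z) of frame above 0.006 m or angle between frame's own z axis and vertical above 0.06 rad).
It fails at once if a bystander is moved more than 15 mm (distance of any of focus_knob, lens_flange, filter_a, filter_b, lens_tube, dust_brush from where it was at the start of the episode above 0.015 m).
It also fails if it takes over 48 s, if anything falls off the work surface, if the arm or the gripper's body presses on something with over 40 N, if the wrist force passes 120 N, or if a joint passes its speed limit or range.

## Working session

There is one attempt and no reset: what is moved stays moved. The work goes in short steps, Python scripts to look and compute and a tool call to move; the robot and the scene stay as the last step left them, time stands still between calls to the robot, and variables do not carry over. Pictures are saved under pics/ and viewed, at most 10 in all, crops included, and the job is handed in when it is done.

Besides the shell and the picture viewer there is one more tool, called after ">>>" by a JSON object that holds its "api" and its "payload". jog_arm: Moves the arm, as the interface text tells. Its arguments: {"type":"object","properties":{"deltas":{"type":"array"},"jaw":{"type":"number"},"grip_force":{"type":"number"}},"required":["deltas"]}

```bash
mkdir -p pics
python3 - <<'E'
from cell import get_obs, imaging, job, bot
import cv2,pickle
d={n:imaging.read_camera(n) for n in("scene","side")}
pickle.dump(d,open("a.pkl","wb"))
for n in d: cv2.imwrite(f"pics/{n}0.png",d[n]["color"]); print(n,d[n]["camera_matrix"],d[n]["rvec"],d[n]["tvec"])
o=get_obs();print(o)
E
```

```text
scene [[553.78531341   0.         317.51430238]
 [  0.         553.78531341 239.54743872]
 [  0.           0.           1.        ]] [ 0.6716029   2.74481994 -0.92500702] [ 456.26956816 -148.25973617 1434.91690997]
side [[447.51577544   0.         319.25565965]
 [  0.         447.51577544 246.0127125 ]
 [  0.           0.           1.        ]] [ 0.8688284  -2.51262913  1.06709051] [420.02934339 290.10055492 975.84092002]
{'time_s': 0.1, 'joint_positions': array([-1.40947630e+00,  2.07345288e-01,  1.54278313e+00,  1.93606221e-05,
        1.39347203e+00, -1.50493233e-01]), 'joint_vel': array([ 0.00013173, -0.00159906, -0.00133739, -0.00033355,  0.00022893,
        0.00101477]), 'tau': array([-6.14311866e-04, -3.71864355e+01, -2.82293093e+01,  7.00641959e-02,
        3.11664341e-02, -5.95573783e-05]), 'tool_pos': array([ 176.28543879, -546.56568142,  204.41420104]), 'eef_rot': array([-3.10150609e+00, -4.87496205e-01, -1.28477427e-05]), 'ft_force': array([ 0.05449119,  0.67342822, -0.16287451]), 'moment': array([ 0.01893138, -0.02043559,  0.02102693]), 'gripper_force': 0.0, 'gripper_width': 1.0016088231427847}
```

View pics/scene0.png

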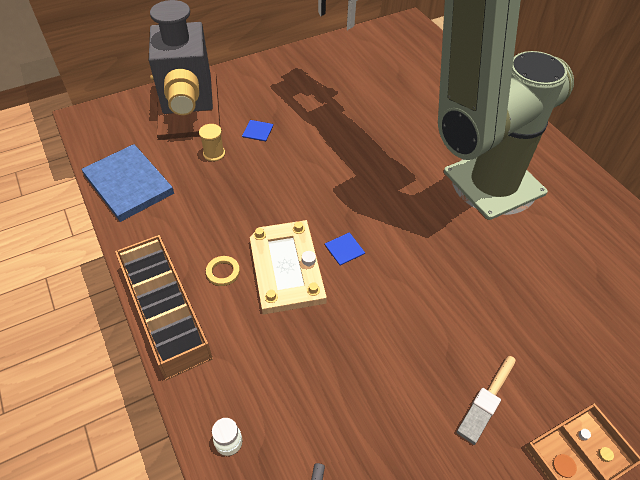

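View pics/side0.png

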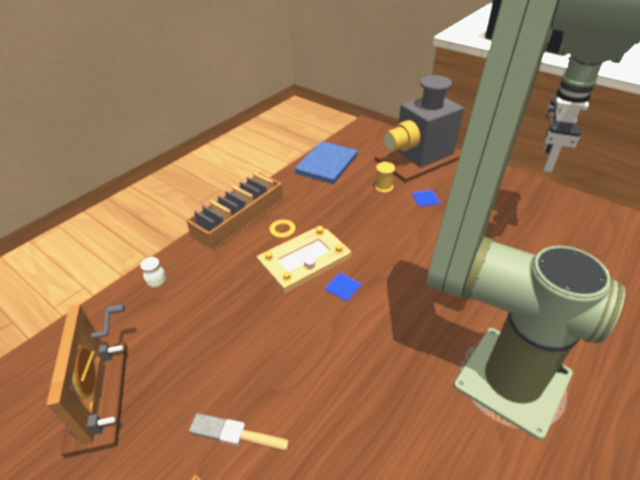

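The scene view shows the frame around (287,265), with studs near (260,233), (298,228), (271,296) and (313,289). The knob is at (309,258), the ring at (222,270) and filter_a at (345,249). In the side view the studs are near (268,256), (320,231), (339,248) and (287,275). I'll zoom in on both to find the chip.

Run:
```python
import cv2,pickle,numpy as np
d=pickle.load(open("a.pkl","rb"))
a=d["scene"]["color"][210:320,235:335];b=d["side"]["color"][215:295,250:360]
a=cv2.resize(a,None,fx=4,fy=4,interpolation=cv2.INTER_CUBIC);b=cv2.resize(b,None,fx=3.6,fy=3.6,interpolation=cv2.INTER_CUBIC)
c=np.zeros((440,800,3),np.uint8);c[:440,:400]=a;c[:b.shape[0],400:400+b.shape[1]]=b[:,:400]
cv2.imwrite("pics/z.png",c)
for n,(r0,r1,c0,c1) in dict(scene=(210,320,235,335),side=(215,295,250,360)).items():
    h=cv2.cvtColor(d[n]["color"][r0:r1,c0:c1],cv2.COLOR_BGR2HSV)
    for s in (120,150,180):
        m=cv2.inRange(h,(15,s,60),(35,255,255))
        k,l,st,ce=cv2.connectedComponentsWithStats(m)
        print(n,s,[(st[i,4],(ce[i]+[c0,r0]).round(1).tolist()) for i in range(1,k) if st[i,4]>12])
```

```text
scene 120 [(np.int32(60), [298.1, 229.3]), (np.int32(59), [259.4, 235.3]), (np.int32(22), [237.3, 274.3]), (np.int32(67), [312.6, 291.0]), (np.int32(63), [270.8, 298.2])]
scene 150 []
scene 180 []
side 120 [(np.int32(378), [282.2, 228.7]), (np.int32(737), [307.3, 261.2]), (np.int32(75), [286.3, 276.3])]
side 150 [(np.int32(338), [282.2, 228.6]), (np.int32(61), [319.4, 229.5]), (np.int32(38), [338.5, 249.4]), (np.int32(37), [268.3, 256.7]), (np.int32(39), [286.5, 276.8])]
side 180 []
```

View pics/z.png

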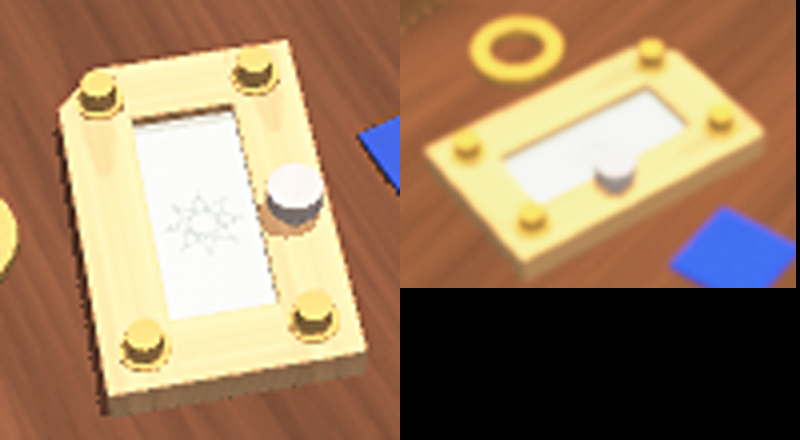

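The crop puts the chip at the scene's upper-left stud. Reading the crop, the stud tops in the scene view are chipped (259.4,230.6), short (298.6,226.6), diagonal (313.1,285.9) and last (270.9,292.9). In the side view they are (320,227), (339,247.3), (286.6,273.6) and (268.4,254.8). Next I triangulate them and compare with the known layout.

```bash
cat > h.py <<'E'
import cv2,numpy as np
# order: chipped, diagonal, short, last
L=np.array([[86,46],[-86,-46],[86,-46],[-86,46.]])
def rays(c,p,fish=False):
    R=cv2.Rodrigues(np.array(c["rvec"]))[0];K=c["camera_matrix"];p=np.array(p,float)
    q=(p-K[:2,2])/[K[0,0],K[1,1]]
    if fish:
        r=np.linalg.norm(q,axis=1,keepdims=True);v=np.hstack([q/r*np.sin(r),np.cos(r)])
    else: v=np.hstack([q,np.ones((len(q),1))])
    return -R.T@np.ravel(c["tvec"]),v/np.linalg.norm(v,axis=1,keepdims=True)@R
def plane(c,p,z,fish=False):
    o,v=rays(c,p,fish);return (o+v*((z-o[2])/v[:,2:]))[:,:2]
def tri(obs): # [(o,v)]
    out=[]
    for i in range(len(obs[0][1])):
        A=0;b=0
        for o,v in obs:
            P=np.eye(3)-np.outer(v[i],v[i]);A=A+P;b=b+P@o
        out.append(np.linalg.solve(A,b))
    return np.array(out)
def fit(w):
    a=L-L.mean(0);m=w.mean(0);b=w-m
    t=np.arctan2((a[:,0]*b[:,1]-a[:,1]*b[:,0]).sum(),(a*b).sum())
    R=np.array([[np.cos(t),-np.sin(t)],[np.sin(t),np.cos(t)]])
    f=m+L@R.T;return m,t,f,np.linalg.norm(w-f,axis=1)
E
python3 - <<'E'
from h import *;import pickle
np.set_printoptions(suppress=True,precision=1)
d=pickle.load(open("a.pkl","rb"))
S=[(259.4,230.6),(313.1,285.9),(298.6,226.6),(270.9,292.9)];T=[(320,227),(286.6,273.6),(339,247.3),(268.4,254.8)]
X=tri([rays(d["scene"],S),rays(d["side"],T)]);print(X)
print(fit(X[:,:2]));print(fit(plane(d["scene"],S,41)));print(fit(plane(d["side"],T,41)))
E
```

```text
[[ 615.1 -100.6   41.6]
 [ 573.9   89.1   36.6]
 [ 526.9  -75.    33. ]
 [ 661.6   64.1   34.5]]
(array([594.4,  -5.6]), np.float64(-1.848479536685176), array([[ 615. , -100.9],
       [ 573.7,   89.7],
       [ 526.6,  -75.7],
       [ 662.2,   64.5]]), array([0.3, 0.6, 0.8, 0.7]))
(array([595.7,  -2.9]), np.float64(-1.8562964537744717), array([[615.6, -98.4],
       [575.8,  92.6],
       [527.4, -72.5],
       [664.1,  66.6]]), array([0.9, 1.8, 4.4, 1.8]))
(array([591.2,  -2. ]), np.float64(-1.8389706990573615), array([[612.8, -97.1],
       [569.6,  93.1],
       [524. , -72.7],
       [658.3,  68.8]]), array([6.8, 1.2, 4.5, 3.3]))
```

The triangulated points fit the stated layout to within 1 mm, and the heights are plausible at 33–42 mm. Now I move above the frame with the fingers shut for a closer wrist view.

>>> {"api": "jog_arm", "payload": {"deltas": [[1.3, -0.9, 0, 0], [2.5, -1.75, 0, 0], [2.5, -1.75, 0, 0], [2.5, -1.75, 0, 0], [2.5, -1.75, 0, 0], [2.5, -1.75, 0, 0], [2.5, -1.75, 0, 0], [2.5, -1.75, 0, 0], [2.5, -1.75, 0, 0], [2.5, -1.75, 0, 0], [2.5, -1.75, 0, 0], [2.5, -1.75, 0, 0]], "jaw": 0}}

```text
time_s: 1.1
tool_pos: [389.2, -264.5, 205.2]
eef_rot: [-3.103, -0.488, -0.0]
ft_force: [0.6, -0.2, -0.6]
gripper_width: 0.187
gripper_force: 0.0
```

>>> {"api": "jog_arm", "payload": {"deltas": [[2.5, -1.75, 0, 0], [2.5, -1.75, 0, 0], [2.5, -1.75, 0, 0], [2.5, -1.75, 0, 0], [2.5, -1.75, 0, 0], [2.5, -1.75, 0, 0], [2.5, -1.75, 0, 0], [2.5, -1.75, 0, 0], [2.5, -1.75, 0, 0], [2.5, -1.75, 0, 0], [1.3, -0.9, 0, 0], [0, 0, 0, 0]]}}

```text
time_s: 2.1
tool_pos: [583.2, -8.1, 205.1]
eef_rot: [-3.101, -0.494, 0.0]
ft_force: [-1.0, -0.3, -1.0]
gripper_width: 0.006
gripper_force: 0.0
```

Run:
```python
from cell import get_obs, imaging
import cv2,pickle
o=get_obs();print(o["tool_pos"],o["eef_rot"],o["ft_force"],o["time_s"])
d=imaging.read_camera("wrist");pickle.dump(d,open("w1.pkl","wb"));cv2.imwrite("pics/w1.png",d["color"]);print(d["camera_matrix"],d["rvec"],d["tvec"])
```

```text
[583.16411022  -8.05130583 205.05552986] [-3.10140487e+00 -4.94282197e-01  1.96185776e-04] [-0.96795488 -0.28840877 -0.99356744] 2.1
[[371.64829954   0.         314.38438899]
 [  0.         371.64829954 239.19225888]
 [  0.           0.           1.        ]] [-2.36736687  1.71594566  0.22605686] [-187.73983972  507.52291507  531.12687034]
```

View pics/w1.png

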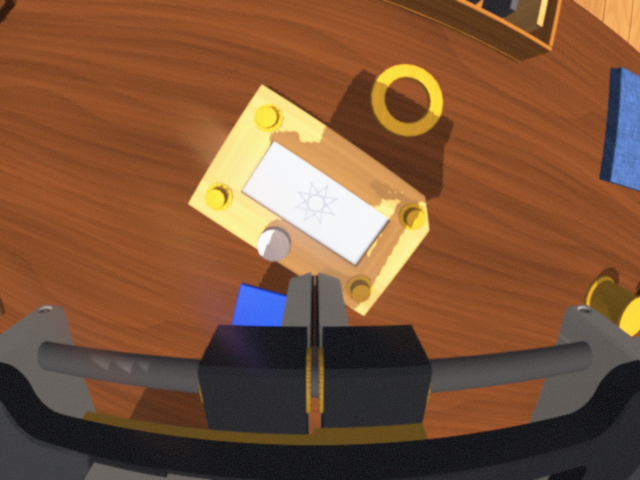

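The wrist view shows the chip at about (428,215). The studs read chipped (413,215), short (360,289), diagonal (218,196) and last (267,117), which agrees with the earlier labelling. I'll segment the tops and take a second view after a shift.

```bash
cat >> h.py <<'E'
def tops(im,pts,w=17):
    out=[];tiles=[]
    for x,y in np.round(pts).astype(int):
        c=im[y-w:y+w,x-w:x+w];h=cv2.cvtColor(c,cv2.COLOR_BGR2HSV)
        s=cv2.GaussianBlur(h[...,1],(3,3),0)
        t,m=cv2.threshold(s,0,255,cv2.THRESH_OTSU)
        k,l,st,ce=cv2.connectedComponentsWithStats(m)
        i=1+np.argmin([np.linalg.norm(q-w)-.05*a for q,a in zip(ce[1:],st[1:,4])])
        out.append(ce[i]+[x-w,y-w]);print(t,st[i],out[-1].round(1))
        big=cv2.resize(c,(200,200),interpolation=cv2.INTER_NEAREST)
        tiles.append(np.vstack([big,cv2.cvtColor(cv2.resize(np.uint8(l==i)*255,(200,200),interpolation=cv2.INTER_NEAREST),8)]))
    return np.array(out),np.hstack(tiles)
E
python3 - <<'E'
from h import *;import pickle
np.set_printoptions(suppress=True,precision=1)
d=pickle.load(open("w1.pkl","rb"))
p,t=tops(d["color"],[(413,215),(218,196),(360,289),(267,117)]);cv2.imwrite("pics/t1.png",t)
w=plane(d,p,41,True);print(w,fit(w))
E
```

```text
166.0 [  3   5  26  26 553] [411.5 215.9]
144.0 [  4   4  28  28 593] [218.3 196.4]
154.0 [  3   4  26  27 482] [359.3 289.2]
148.0 [  4   4  30  28 640] [268.2 117.7]
[[618.9 -93.1]
 [579.5  87.8]
 [532.9 -70.4]
 [663.6  63.7]] (array([598.7,  -3. ]), np.float64(-1.8498594098214052), array([[619.2, -98.3],
       [578.2,  92.3],
       [530.8, -73. ],
       [666.6,  67. ]]), array([5.3, 4.7, 3.3, 4.5]))
```

View pics/t1.png

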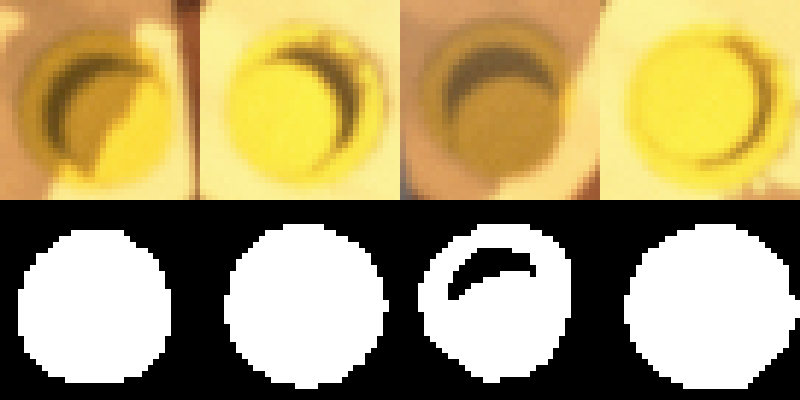

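The tile masks cover the collars too, so I read the top discs straight from the tiles: chipped (415.4,217.9), diagonal (214.8,198.6), short (360.7,293.3) and last (266.0,116.7). These are checked at z=41.

Run:
```python
from h import *;import pickle
np.set_printoptions(suppress=True,precision=1)
d=pickle.load(open("w1.pkl","rb"));a=pickle.load(open("a.pkl","rb"))
p=[(415.4,217.9),(214.8,198.6),(360.7,293.3),(266.0,116.7)]
c=[(411.5,215.9),(218.3,196.4),(359.3,289.2),(268.2,117.7)]
print(rays(d,p,True)[0])
for q,z in((p,41),(p,38),(c,26)): w=plane(d,q,z,True);print(w,fit(w))
S=[(259.4,230.6),(313.1,285.9),(298.6,226.6),(270.9,292.9)];T=[(320,227),(286.6,273.6),(339,247.3),(268.4,254.8)]
print(tri([rays(d,p,True),rays(a["scene"],S),rays(a["side"],T)]))
print(tri([rays(d,p,True),rays(a["scene"],S)]))
```

```text
[654.4  15.9 382.7]
[[618.3 -97.5]
 [576.4  90.6]
 [529.  -73.4]
 [663.9  65.9]] (array([596.9,  -3.6]), np.float64(-1.845799718302806), array([[617.8, -98.8],
       [576. ,  91.7],
       [529.3, -73.9],
       [664.5,  66.7]]), array([1.4, 1.2, 0.5, 1. ]))
[[618.  -98.5]
 [575.7  91.3]
 [527.9 -74.1]
 [663.9  66.4]] (array([596.4,  -3.8]), np.float64(-1.845799718302806), array([[617.3, -99. ],
       [575.5,  91.5],
       [528.8, -74. ],
       [664. ,  66.5]]), array([0.8, 0.3, 0.8, 0.2]))
[[617.3 -97.8]
 [576.2  91. ]
 [527.5 -74.2]
 [664.   65.8]] (array([596.2,  -3.8]), np.float64(-1.8498998065374335), array([[616.7, -99.2],
       [575.7,  91.5],
       [528.3, -73.8],
       [664.1,  66.2]]), array([1.4, 0.7, 0.9, 0.4]))
[[616.2 -99.3  41.7]
 [574.4  90.3  37.6]
 [526.7 -75.1  33.2]
 [662.3  65.5  35.9]]
[[617.9 -95.1  47.1]
 [575.7  90.7  40.7]
 [526.  -75.8  31.5]
 [663.3  65.9  42. ]]
```

All views agree to about 2 mm. The stud targets are:

| Stud | x (mm) | y (mm) |
|---|---|---|
| chipped | 617 | -99 |
| diagonal | 575.5 | 91.5 |
| short | 528.5 | -74.5 |
| last | 664 | 66.5 |

Moving over the chipped stud to z≈60.

>>> {"api": "jog_arm", "payload": {"deltas": [[0.1, 1.5, 0, 0], [0.1, 2.5, 1, 0], [0.1, 2.5, 2.5, 0], [0.09, 2, 2.5, 0], [0, 1.19, 2.5, 0], [0, 0, 2.5, 0], [0, 0, 2.0, 0], [0, 0, 1.0, 0], [0, 0, 0.5, 0], [0, 0, 0, 0], [0, 0, 0, 0], [0, 0, 0, 0]]}}

```text
time_s: 3.15
tool_pos: [617.3, -103.0, 62.4]
eef_rot: [3.102, 0.487, 0.005]
ft_force: [-0.7, 0.2, -0.1]
gripper_width: 0.003
gripper_force: 0.0
```

Run:
```python
from cell import get_obs, imaging
import cv2
o=get_obs();print(o["tool_pos"],o["eef_rot"],o["ft_force"],o["time_s"])
d=imaging.read_camera("wrist")["color"];cv2.imwrite("pics/w2.png",d[150:450,150:550])
```

```text
[ 617.32537079 -103.04050057   62.41954825] [3.10186987 0.48748609 0.00474346] [-0.65741495  0.23150999 -0.10335528] 3.15
```

View pics/w2.png

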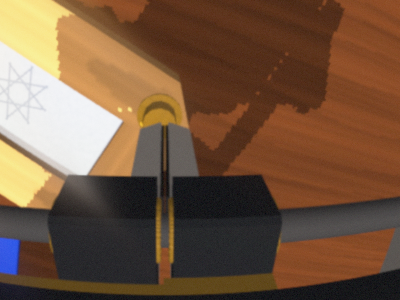

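The wrist view shows the fingertip at about (165,125) in the crop, right over the chipped stud, and the pose reading is 4 mm off in y. I'll correct that and go down to just above the top.

>>> {"api": "jog_arm", "payload": {"deltas": [[0.1, -0.39, 0, 0], [0, 0, 0.6, 0], [0, 0, 0.6, 0], [0, 0, 0.3, 0], [0, 0, 0, 0], [0, 0, 0, 0]]}}

```text
time_s: 3.7
tool_pos: [615.2, -98.1, 44.7]
eef_rot: [-3.103, -0.488, 0.002]
ft_force: [-0.8, -0.3, -0.2]
gripper_width: 0.006
gripper_force: 0.0
```

>>> {"api": "jog_arm", "payload": {"deltas": [[0, 0, 0.2, 0], [0, 0, 0.2, 0], [0, 0, 0.2, 0], [0, 0, 0.2, 0], [0, 0, 0, 0], [0, 0, 0, 0]]}}

```text
time_s: 4.2
tool_pos: [616.1, -98.5, 37.7]
eef_rot: [3.103, 0.488, 0.001]
ft_force: [-0.8, 0.0, 2.4]
gripper_width: 0.007
gripper_force: 0.9
```

>>> {"api": "jog_arm", "payload": {"deltas": [[0, 0, 0.15, 0], [0, 0, 0.15, 0], [0, 0, 0.15, 0], [0, 0, 0.1, 0], [0, 0, 0, 0], [0, 0, 0, 0]]}}

```text
time_s: 4.7
tool_pos: [616.0, -98.5, 31.9]
eef_rot: [3.103, 0.488, 0.001]
ft_force: [1.0, -0.3, 2.1]
gripper_width: 0.005
gripper_force: 1.0
```

>>> {"api": "jog_arm", "payload": {"deltas": [[0, 0, 0.1, 0], [0, 0, 0.1, 0], [0, 0, 0, 0], [0, 0, 0, 0]]}}

```text
time_s: 5.03
tool_pos: [616.1, -98.5, 30.4]
eef_rot: [3.103, 0.488, 0.001]
ft_force: [-0.4, -1.2, 4.6]
gripper_width: 0.005
gripper_force: 2.4
```

>>> {"api": "jog_arm", "payload": {"deltas": [[0, 0, 0.1, 0], [0, 0, 0, 0], [0, 0, 0, 0]]}}

```text
time_s: 5.28
tool_pos: [616.1, -98.5, 29.6]
eef_rot: [3.103, 0.488, 0.001]
ft_force: [-1.3, 0.0, 5.7]
gripper_width: 0.006
gripper_force: 3.2
```

The force rises past the friction level at z≈29.5, so the first stud is at its stop. Lifting and crossing to the diagonal.

>>> {"api": "jog_arm", "payload": {"deltas": [[0, 0, -1, 0], [0, 0, -2, 0], [0, 0, -2, 0], [0.25, -1.8, 0, 0], [0.25, -2.5, 0, 0], [0.25, -2.5, 0, 0], [0.25, -2.5, 0, 0], [0.25, -2.5, 0, 0], [0.25, -2.5, 0, 0], [0.25, -2.5, 0, 0], [0.25, -2.5, 0, 0], [0, 0, 0, 0]]}}

```text
time_s: 6.28
tool_pos: [573.0, 95.6, 78.1]
eef_rot: [-3.1, -0.494, 0.005]
ft_force: [-0.3, -0.5, -0.3]
gripper_width: 0.006
gripper_force: 0.0
```

>>> {"api": "jog_arm", "payload": {"deltas": [[0, 0, 1, 0], [0, 0, 1.4, 0], [0, 0, 1, 0], [0, 0, 0, 0], [0, 0, 0, 0], [0, 0, 0, 0]]}}

```text
time_s: 6.78
tool_pos: [575.8, 90.7, 44.9]
eef_rot: [3.104, 0.486, -0.0]
ft_force: [0.6, 0.7, 0.4]
gripper_width: 0.004
gripper_force: 0.0
```

Run:
```python
from cell import get_obs, imaging
import cv2,numpy as np
o=get_obs();print(o["tool_pos"],o["ft_force"],o["time_s"])
d=imaging.read_camera("wrist")["color"][60:360,150:550]
e=imaging.read_camera("scene")["color"][200:320,230:350]
cv2.imwrite("pics/w3.png",np.hstack([d,cv2.resize(e,(300,300))]))
```

```text
[575.79487492  90.7325255   44.85376606] [0.61091956 0.70872265 0.39351789] 6.7833
```

View pics/w3.png

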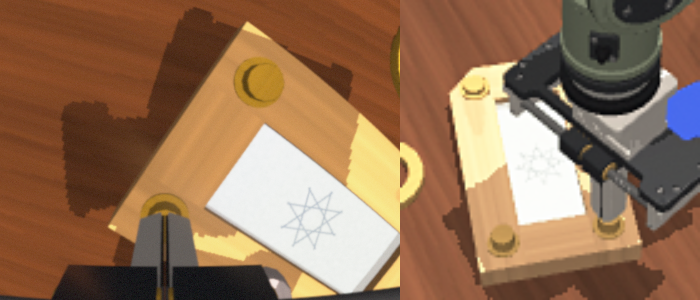

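The wrist crop shows the fingertip on the diagonal stud at about (165,210). The scene crop shows the chipped stud at (475,85) lowered. Pressing.

>>> {"api": "jog_arm", "payload": {"deltas": [[0, 0, 0.2, 0], [0, 0, 0.2, 0], [0, 0, 0.2, 0], [0, 0, 0.2, 0], [0, 0, 0.15, 0], [0, 0, 0.15, 0], [0, 0, 0.15, 0], [0, 0, 0.1, 0], [0, 0, 0, 0], [0, 0, 0, 0]]}}

```text
time_s: 7.72
tool_pos: [576.1, 91.4, 31.6]
eef_rot: [3.103, 0.488, 0.002]
ft_force: [1.0, -0.5, 2.1]
gripper_width: 0.003
gripper_force: 1.0
```

>>> {"api": "jog_arm", "payload": {"deltas": [[0, 0, 0.1, 0], [0, 0, 0.1, 0], [0, 0, 0, 0], [0, 0, 0, 0]]}}

```text
time_s: 8.05
tool_pos: [576.1, 91.4, 30.1]
eef_rot: [3.103, 0.488, 0.002]
ft_force: [0.7, -0.8, 6.0]
gripper_width: 0.005
gripper_force: 2.7
```

Diagonal is down. Lifting high (over the knob) and crossing to the short-side stud.

>>> {"api": "jog_arm", "payload": {"deltas": [[0, 0, -1, 0], [0, 0, -2.5, 0], [0, 0, -2.5, 0], [0, 0, 0, 0], [-0.87, 1.36, 0, 0], [-1.5, 2.25, 0, 0], [-1.5, 2.25, 0, 0], [-1.5, 2.25, 0, 0], [-1.5, 2.25, 0, 0], [-1.5, 2.25, 0, 0], [-1.2, 1.75, 0, 0], [0, 0, 0, 0]]}}

```text
time_s: 9.05
tool_pos: [526.4, -77.2, 88.3]
eef_rot: [-3.104, -0.482, 0.005]
ft_force: [0.2, 0.0, -0.4]
gripper_width: 0.004
gripper_force: 0.0
```

>>> {"api": "jog_arm", "payload": {"deltas": [[0, 0, 1, 0], [0, 0, 2.0, 0], [0, 0, 1.5, 0], [0, 0, 0, 0], [0, 0, 0, 0], [0, 0, 0, 0]]}}

```text
time_s: 9.55
tool_pos: [528.6, -73.6, 44.3]
eef_rot: [-3.103, -0.489, 0.001]
ft_force: [0.5, -0.7, -0.6]
gripper_width: 0.007
gripper_force: 0.0
```

Run:
```python
from cell import get_obs, imaging
import cv2,numpy as np
o=get_obs();print(o["tool_pos"],o["ft_force"],o["time_s"])
d=imaging.read_camera("wrist")["color"][60:360,150:550]
e=imaging.read_camera("scene")["color"][200:320,230:350]
cv2.imwrite("pics/w4.png",np.hstack([d,cv2.resize(e,(300,300))]))
```

```text
[528.56516046 -73.59455634  44.33400035] [ 0.52597876 -0.66586285 -0.59294433] 9.55
```

View pics/w4.png

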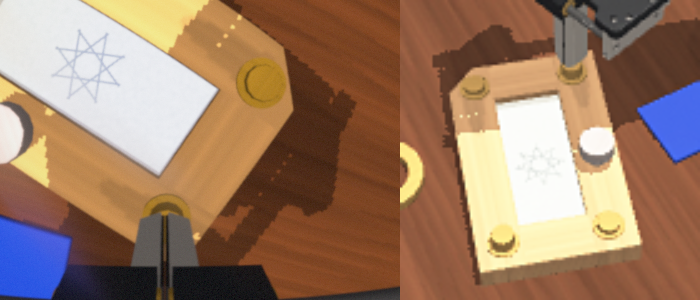

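The wrist crop shows the fingertip over the short-side stud at about (165,205). In the scene crop the chipped (475,85) and diagonal (608,225) studs are down and the last (502,238) is up. Pressing.

>>> {"api": "jog_arm", "payload": {"deltas": [[0, 0, 0.2, 0], [0, 0, 0.2, 0], [0, 0, 0.2, 0], [0, 0, 0.2, 0], [0, 0, 0.15, 0], [0, 0, 0.15, 0], [0, 0, 0.15, 0], [0, 0, 0.1, 0], [0, 0, 0, 0], [0, 0, 0, 0]]}}

```text
time_s: 10.48
tool_pos: [529.1, -74.6, 31.2]
eef_rot: [3.103, 0.488, 0.002]
ft_force: [1.0, 1.1, 3.2]
gripper_width: 0.004
gripper_force: 1.4
```

>>> {"api": "jog_arm", "payload": {"deltas": [[0, 0, 0.1, 0], [0, 0, 0.1, 0], [0, 0, 0, 0], [0, 0, 0, 0]]}}

```text
time_s: 10.82
tool_pos: [529.1, -74.6, 29.6]
eef_rot: [3.103, 0.488, 0.002]
ft_force: [1.2, 1.4, 7.1]
gripper_width: 0.004
gripper_force: 3.2
```

Third stud is down. Crossing to the last one.

>>> {"api": "jog_arm", "payload": {"deltas": [[0, 0, -1, 0], [0, 0, -2, 0], [0, 0, -2, 0], [2.15, -1.16, 0, 0], [2.15, -1.16, 0, 0], [2.15, -1.16, 0, 0], [2.15, -1.16, 0, 0], [2.15, -1.16, 0, 0], [2.15, -1.16, 0, 0], [2.15, -1.16, 0, 0], [2.15, -1.15, 0, 0], [0, 0, 0, 0]]}}

```text
time_s: 11.82
tool_pos: [665.2, 69.3, 78.5]
eef_rot: [-3.102, -0.492, -0.001]
ft_force: [0.6, -0.3, 0.5]
gripper_width: 0.007
gripper_force: 0.0
```

>>> {"api": "jog_arm", "payload": {"deltas": [[0, 0, 1, 0], [0, 0, 1.4, 0], [0, 0, 1, 0], [0, 0, 0, 0], [0, 0, 0, 0], [0, 0, 0, 0]]}}

```text
time_s: 12.32
tool_pos: [663.2, 65.8, 44.6]
eef_rot: [-3.104, -0.486, 0.002]
ft_force: [0.4, 0.2, 0.1]
gripper_width: 0.006
gripper_force: 0.0
```

>>> {"api": "jog_arm", "payload": {"deltas": [[0, 0, 0.2, 0], [0, 0, 0.2, 0], [0, 0, 0.2, 0], [0, 0, 0.2, 0], [0, 0, 0.15, 0], [0, 0, 0.15, 0], [0, 0, 0.15, 0], [0, 0, 0.1, 0], [0, 0, 0, 0], [0, 0, 0, 0]]}}

```text
time_s: 13.15
tool_pos: [664.3, 66.3, 31.6]
eef_rot: [3.103, 0.488, 0.001]
ft_force: [0.5, -0.6, 1.9]
gripper_width: 0.005
gripper_force: 1.0
```

>>> {"api": "jog_arm", "payload": {"deltas": [[0, 0, 0.1, 0], [0, 0, 0.1, 0], [0, 0, 0, 0], [0, 0, 0, 0]]}}

```text
time_s: 13.48
tool_pos: [664.3, 66.3, 30.2]
eef_rot: [3.103, 0.488, 0.001]
ft_force: [0.0, -0.5, 6.1]
gripper_width: 0.001
gripper_force: 2.6
```

>>> {"api": "jog_arm", "payload": {"deltas": [[0, 0, -1, 0], [0, 0, -2.5, 0], [0, 0, -3, 0], [0, 0, -3, 0], [0, 0, -3, 0], [0, 0, -2, 0], [0, 0, -1, 0], [0, 0, 0, 0], [0, 0, 0, 0], [0, 0, 0, 0], [0, 0, 0, 0]]}}

```text
time_s: 14.4
tool_pos: [662.1, 66.5, 181.5]
eef_rot: [-3.102, -0.488, 0.008]
ft_force: [0.2, -0.1, -0.7]
gripper_width: 0.003
gripper_force: 0.0
```

Run:
```python
from cell import get_obs, imaging
import cv2,numpy as np
o=get_obs();print(o["tool_pos"],o["ft_force"],o["time_s"])
d=imaging.read_camera("wrist")["color"][40:340,150:550]
e=imaging.read_camera("side")["color"][205:305,250:360]
cv2.imwrite("pics/w5.png",np.hstack([d,cv2.resize(e,(330,300))]))
```

```text
[662.09325208  66.54292203 181.51614022] [ 0.23438902 -0.1471657  -0.65517348] 14.4
```

View pics/w5.png

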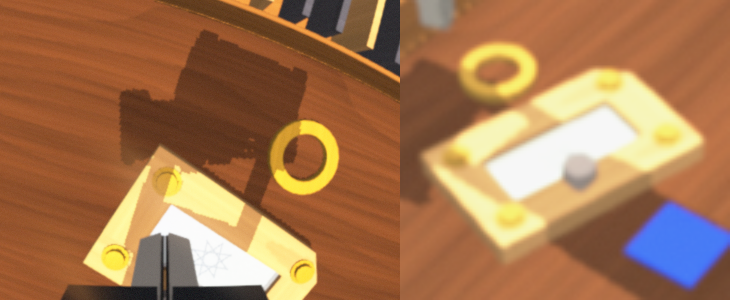

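In the side crop all four studs sit low, at (610,80), (667,132), (512,214) and (457,155). The frame, knob, ring and filter are in place, and the fingers are clear.

```bash
python3 -c "
from cell import job
print(job.job_done())"
```

```text
the job is handed in; nothing more can be done
None
```

I pressed all four studs down in the order asked (chipped, diagonal, short side, last), with no force reading above about 7 N, and handed the job in with the frame, knob, ring and filter_a still in place in the last pictures; no verdict came back.

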